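# Knock a jammed link plate out of the indexing drill jig and lay it in the filing jig

### The job

A drilled link plate has jammed flush in its nest on the indexing drill jig. Turn the dial until its scale reads 90 against the index line, which brings that nest over the knockout rod, then press the hand lever all the way down so that the rod pushes the plate up, and leave dial and lever so. Lift the plate out by its ends, set it down on the bench top and take it again by its long sides, and lay it flat and centred between the two steel guides of the filing jig; do not drop it, and leave the file, bolt, nut and handwheel where they lie.

Things in the scene. Friction and masses are not known exactly. Their poses are not given: they have to be found in the camera images.
- jig: Indexing drill jig, fixed: dark wooden board 18 mm thick (x -124 to +92 mm, y -88 to +88), grey cast base and round column carrying the dial. Origin on the dial's axis at bench level. Its front (-x) looks roughly to the robot: knockout rod under the dial at x -56, y 0; index line on top of a grey post at x -108, y 0, level with the dial's top. The hand lever comes out from under the dial to +y.
- dial: Dark dial with bright rim, 200 mm across, 8 thick; stiff, no stops, stays where left; starts at 5 to 50. Origin on its axis, mid thickness, 82 mm up. Scale reading = angle of its x axis anticlockwise from the jig's x axis; anticlockwise raises it. Marks every 5 degrees, longer at 10, longest at 30, a dot inside the zero mark. Three equal nests; the loaded one at x 0, y 56 mm.
- dial_grip (a point): The dial's grip: a black bar 60 mm long (dial's x), 18 wide, 26 high, on a post on the dial's axis. This point is its centre, 137 mm above the bench; bar from 124 to 150 mm, clear of the cheeks round it.
- nest (a point): Floor centre of the loaded nest, 86 mm up: block 80 (dial x) x 46 x 16 mm, pocket 61.5 x 29.5, 16 deep, through hole 20 in its floor. Along both long sides stand cheeks 56 long, 12 high above the block (top 114 mm above the bench); the ends are free above the block's top (102 mm). Over 3 mm (3 degrees) off the hole the rod meets the solid dial and the lever jams.
- rod_top (a point): Top centre of the steel knockout rod, 14 mm thick, upright at the jig's x -56, y 0. At rest its top is 76 mm above the bench, 2 mm under the dial; with the lever fully down 98 mm.
- rod (a joint): Lift of the knockout rod, in m, 0 to 0.022; moved only by the lever. It touches the plate at 0.010 and has raised it 12 mm at 0.022.
- lever (a joint): Hand lever: 0 at rest (grip raised), 0.5 rad fully down (stop). Pressing its grip down lifts the rod 0.0446 m per rad. Stiff pivot: takes about 3 to 5 N at the grip and stays where it is left. Pivot parallel to the jig's x at y 45, z 52 mm of the jig.
- lever_grip (a point): Middle of the lever's black round grip, 21 mm thick, 68 long, pointing to the jig's +y, 0.46 rad upward at rest. In the jig's frame (mm): x -56, y 152, z 100 at rest; x -56, y 161, z 43 with the lever fully down, the grip then level.
- link_plate: The jammed part: bright steel plate 60 mm long (x), 28 wide (y), 16 thick (z), 0.2 kg, two 9 mm holes 18 mm either side of its centre. Origin at the centre of its underside. It starts in the loaded nest, top flush with the block, x along the dial's x. Knocked out, it is 12 mm higher, its top level with the cheeks along its long sides, so only its ends can be gripped.
- filing_jig: Filing jig, fixed: dark wooden block 136 x 74 x 36 mm (x, y, z) with two dark steel guides, 26 long (x), 50 wide (y), 16 high, on its top near the ends. Gap of 65 mm between the guides along x, open at both sides (y). Origin at the centre of its underside.
- seat (a point): Centre of the wooden seat between the two guides of the filing jig, 36 mm above the bench; x runs from guide to guide (along the plate's length when it lies there). The plate's top is then flush with the guides.
- file: Flat file, 310 mm, wooden handle, lying on the bench; a bystander, to be left where it is.
- bolt: Rusty hex bolt with nut, 68 mm, lying on the bench; a bystander, to be left where it is.
- nut: Bright hex nut, 24 mm, lying on the bench; a bystander, to be left where it is.
- handwheel: Red handwheel, 82 mm, lying on the bench; a bystander, to be left where it is.
Things that resemble listed ones, but are neither listed nor needed, are in the scene too. There is more than one size of the link_plate; the job needs the largest.

How it is judged:
By the outcome, as a careful person would: the job done as asked, in the order asked, and still so for the second after the job is handed in, with the robot touching nothing.
It also fails if it takes over 67 s, if anything falls off the work surface, if the arm or the gripper's body presses on something with over 40 N, if the wrist force passes 120 N, or if a joint passes its speed limit or range.

### The arm

A 7-joint arm with a two-finger parallel gripper is mounted at the origin on a cart in front of the work surface, level with it; the furniture and walls round the work are solid. World frame = base frame: x ahead of the robot, y to its left, z up, the work surface at z = 0. Lengths are in m, angles in rad, forces in N, time in s.
With the tool pointing down it reaches from about 0.425 to 0.925 m from the base axis. Payload 6.8 kg.
Tool frame: the origin (TCP) lies midway between the tips of the shut fingers; the grasp point (between the pads) lies 19 mm behind it; z points along the fingers, y is the line along which they close (so a half turn about z gives the same grasp; the last joint's range is limited). The gripper opens to 85 mm and grips with 20 to 120 N. Pads are 22 mm wide; open, the fingers measure 114 mm over their backs; the gripper's body (76 mm by 85 mm) begins 54 mm behind the grasp point. The pads swing forward as they close: fully open they stand 13 mm farther back than shut.
Start: joints at [-1.323, 0.477, 0.022, 1.555, -0.011, 1.109, -0.083], TCP at [0.235, 0.633, 0.231] pointing down, gripper open.
Joint ranges: [-2.96, 2.96], [-0.34, 2.1], [-1.41, 1.46], [0.24, 2.44], [-1.37, 4.51], [0.17, 1.92], [-2.96, 2.96]. Speed limits (rad/s): [2.39, 2.39, 3.14, 3.14, 3.14, 3.14, 3.14].

### API

Orientations are given as a rotation vector (axis times angle).
In Python, from bench import status, vision, r gives the robot as it stands. The module is installed in compiled form; this text tells all that it offers.
- The arm moves only by the shell command python3 -m handwheel 'ROWS' [OPENING] [FORCE]. ROWS is JSON, a list of rows, each an object with "dp": the shift along the tool's x, y, z in m, a list of three; "delta_rot": the turn, a rotation vector about the tool's x, y, z in rad, a list of three. In form: [{"dp": [x, y, z], "delta_rot": [rx, ry, rz]}, ...]. A call has 1 to 12 rows; each row is the pose to reach, as a shift and turn from the pose commanded when the call began, along the tool's axes at that moment; what a row does not reach only later rows make up. A row lasts 1/8 s, in which the tool goes at most 62.5 mm and 10.7 degrees, less where a joint would pass 70% of its speed; a pose out of reach is approached as far as the arm can. A call with a gripper value outside its range is refused whole. OPENING is the opening, from 0 (shut) to 1 (fully open), set as the call begins (- or left out, the last holds). The fingers move at their own pace and stop on an object; FORCE is the grip in N (left out, the last holds). Time passes only in rows, so rows that repeat a pose let the fingers close. It gives the time, the measured TCP pose, the force, the opening and the grip force at its end, in the units of the state.
- status.get_obs(): the state, without advancing time (a new reading comes with each control period).
- vision.grab_frame(name): name is "side" or "top" or "wrist"; returns a dict with "img" (400x640x3 uint8, blue, green, red), "fovy" (degrees; the focal length in pixels is half the picture's height over the tangent of half this angle, whatever the lens; pixels are square), "cx", "cy" (the principal point, pixels), "world_from_camera" (4x4, takes a point from camera to world coordinates). Camera axes: x right, y up, looking along -z (the intrinsics and any distortion apply to the point x, -y, -z); pixel columns grow to the right and rows downward; lengths in m; the calibration is good to about 2 mm. A picture is of the moment at which its call begins. There is no depth.
- r.hand_in(): hands the job in; it is judged then, once.
The state is a dict: "clock": time; "joints": joint angles; "qvel": joint speeds; "tau": joint torques, N m; "tcp_pos": TCP position; "orientation": TCP orientation; "contact_force": force on the tool from outside, world axes, zero at the start; "moment": the same for the moment, N m; "grip_width": finger opening in m; "gripper_force": force on a finger pad.
Only numpy, scipy, OpenCV 4.12 (cv2) and the standard library are available. Lean on these libraries where they do the work, as an engineer would, in place of code of your own. Each camera call takes 0.05 s, during which the arm holds its last target. There are 200 camera calls.

## Working session

There is one attempt and no reset: what is moved stays moved. The work goes in short steps, Python scripts to look and compute and a shell command to move; the robot and the scene stay as the last step left them, time stands still between calls to the robot, and variables do not carry over. Pictures are saved under pics/ and viewed, at most 10 in all, crops included, and the job is handed in when it is done.

```bash
mkdir -p pics; ls; python3 - <<'E'
from bench import status, vision
import cv2,numpy as np
s=status.get_obs(); print({k:np.round(v,4).tolist() for k,v in s.items()})
for n in("side","top"):
    f=vision.grab_frame(n); cv2.imwrite(f"pics/{n}0.png",f["img"])
    print(n,[ (k,np.round(v,4).tolist() if not isinstance(v,str) else v) for k,v in f.items() if k!="img"])
E
```

```text
pics
{'clock': 0.0, 'joints': [-1.3231, 0.4778, 0.0223, 1.5565, -0.0115, 1.1093, -0.0831], 'qvel': [-0.001, -0.0001, 0.0017, -0.0007, -0.0008, 0.0025, -0.0019], 'tau': [-0.0006, -59.6434, 1.6069, -28.1193, 0.0123, 0.0092, -0.0], 'tcp_pos': [0.2349, 0.6322, 0.2303], 'orientation': [-0.5559, -3.0918, 0.0029], 'contact_force': [-0.9164, 0.6749, 0.45], 'moment': [0.0264, -0.0111, 0.0276], 'gripper_force': 0.0, 'grip_width': 0.0855}
side [('fovy', 44.8088), ('cx', 327.155), ('cy', 194.2803), ('world_from_camera', [[0.8447, 0.3421, -0.4116, -0.0454], [-0.5352, 0.5506, -0.6406, -0.8919], [0.0075, 0.7614, 0.6482, 1.0204], [0.0, 0.0, 0.0, 1.0]])]
top [('fovy', 57.6726), ('cx', 318.2414), ('cy', 198.6628), ('world_from_camera', [[-0.0074, 0.9962, -0.087, 0.4675], [-1.0, -0.0069, 0.0058, 0.0269], [0.0052, 0.087, 0.9962, 1.0273], [0.0, 0.0, 0.0, 1.0]])]
```

View pics/top0.png

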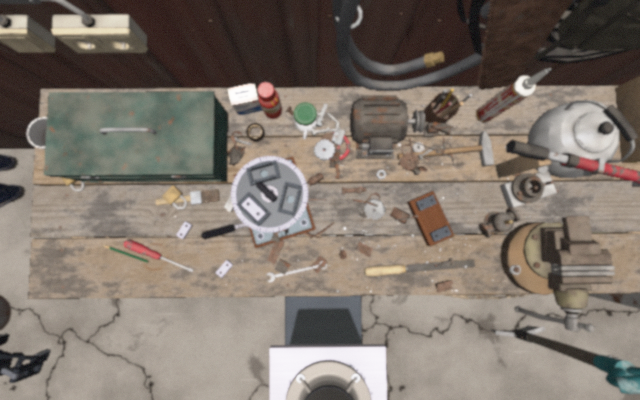

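View pics/side0.png

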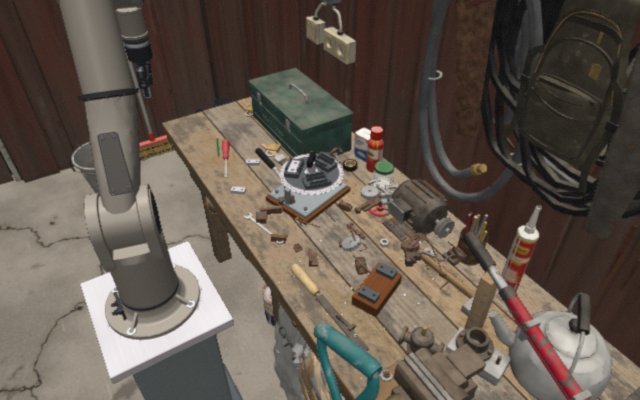

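Top view: the dial is at about (269,192) with its loaded nest at (252,208), the lever grip at (222,230) and the filing jig at (431,219). The side view shows the same layout. I'll compute rough positions next.

```bash
cat > h.py <<'E'
from bench import status, vision
import cv2,numpy as np
from scipy.spatial.transform import Rotation as R
def K(f):
    h,w=f["img"].shape[:2]; return h/2/np.tan(np.radians(f["fovy"])/2)
def p2w(f,uv,z):
    F=K(f);T=np.array(f["world_from_camera"])
    d=T[:3,:3]@np.array([(uv[0]-f["cx"])/F,-(uv[1]-f["cy"])/F,-1]);o=T[:3,3]
    return o+d*(z-o[2])/d[2]
def w2p(f,p):
    F=K(f);T=np.array(f["world_from_camera"]);c=T[:3,:3].T@(np.asarray(p,float)-T[:3,3])
    return np.array([f["cx"]+F*c[0]/-c[2],f["cy"]-F*c[1]/-c[2]])
def tool(): 
    s=status.get_obs();return np.array(s["tcp_pos"]),R.from_rotvec(s["orientation"])
def delta(p,yaw=None):
    """dp (tool axes) to reach TCP p pointing down with tool y axis along world yaw (deg, mod 180)"""
    t,Rt=tool(); dp=Rt.inv().apply(np.asarray(p)-t)
    best=None
    if yaw is None: y=Rt.as_matrix()[:,1]; yaw=np.degrees(np.arctan2(y[1],y[0]))
    for a in(yaw,yaw+180):
        a=np.radians(a); Y=np.array([np.cos(a),np.sin(a),0]);Z=np.array([0,0,-1.]);X=np.cross(Y,Z)
        rv=(Rt.inv()*R.from_matrix(np.c_[X,Y,Z])).as_rotvec()
        if best is None or np.linalg.norm(rv)<np.linalg.norm(best):best=rv
    print("dp",dp.round(4),"rot",best.round(4),"tcp",t.round(4),"j7",round(status.get_obs()["joints"][6],2)); 
E
python3 - <<'E'
from h import *
f=vision.grab_frame("top")
for n,uv,z in(("dial",(269,192),.086),("nest",(252,208),.102),("fil",(431,219),.045),("lever",(208,233),.11),("wrench",(297,271),0)): print(n,p2w(f,uv,z).round(3))
t,Rt=tool();print(Rt.as_matrix().round(3))
delta([.5,.13,.40])
w=vision.grab_frame("wrist");print(w["fovy"],w["cx"],w["cy"],(np.linalg.inv(np.r_[np.c_[Rt.as_matrix(),t],[[0,0,0,1]]])@w["world_from_camera"]).round(3))
c=cv2.resize(f["img"][150:250,195:325],None,fx=6,fy=6,interpolation=cv2.INTER_CUBIC);cv2.imwrite("pics/c1.png",c)
E
```

```text
dial [0.568 0.149 0.086]
nest [0.526 0.19  0.102]
fil [ 0.496 -0.284  0.045]
lever [0.463 0.299 0.11 ]
wrench [0.355 0.082 0.   ]
[[-0.937  0.348 -0.   ]
 [ 0.348  0.937 -0.001]
 [-0.    -0.001 -1.   ]]
dp [-0.4234 -0.3788 -0.1689] rot [-0.0014  0.0001  0.    ] tcp [0.235  0.6323 0.2306] j7 -0.08
69.5925936431009 316.7888141404503 195.1071559175852 [[ 0.001  0.959  0.283  0.073]
 [ 1.    -0.001 -0.001  0.   ]
 [-0.     0.283 -0.959 -0.143]
 [ 0.     0.     0.     1.   ]]
```

View pics/c1.png

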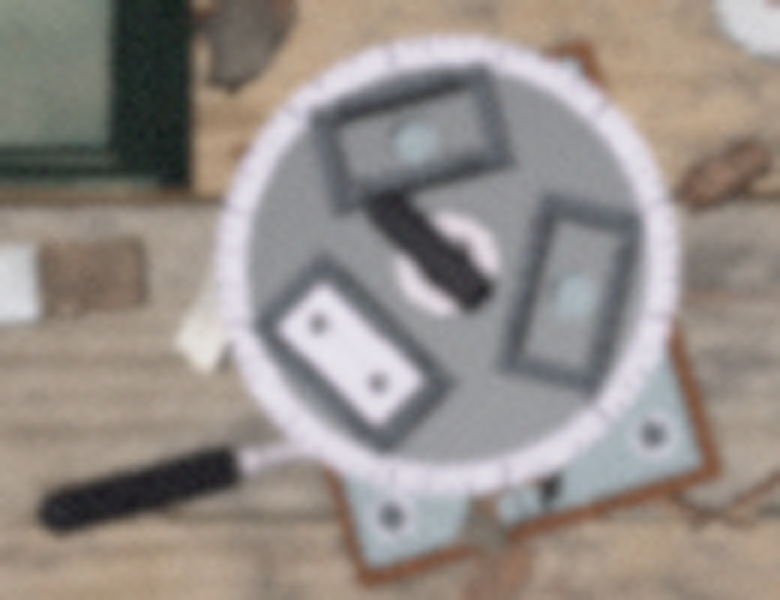

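Crop: the loaded nest is at crop (347,350) and the dial centre at (448,262). The jig's front edge slopes, giving a jig yaw of about 17° and a dial reading of about 24. I'll move the wrist camera over for a closer look.

```bash
python3 -m handwheel '[{"dp":[-0.1,-0.085,-0.14],"delta_rot":[0,0,0]},{"dp":[-0.1,-0.085,-0.14],"delta_rot":[0,0,0]},{"dp":[-0.1,-0.085,-0.14],"delta_rot":[0,0,0]},{"dp":[-0.4,-0.34,-0.14],"delta_rot":[0,0,0]},{"dp":[-0.4,-0.34,-0.14],"delta_rot":[0,0,0]},{"dp":[-0.4,-0.34,-0.14],"delta_rot":[0,0,0]},{"dp":[-0.4,-0.34,-0.14],"delta_rot":[0,0,0]},{"dp":[-0.4,-0.34,-0.14],"delta_rot":[0,0,0]},{"dp":[-0.4,-0.34,-0.14],"delta_rot":[0,0,0]},{"dp":[-0.4,-0.34,-0.14],"delta_rot":[0,0,0]},{"dp":[-0.4,-0.34,-0.14],"delta_rot":[0,0,0]},{"dp":[-0.4,-0.34,-0.14],"delta_rot":[0,0,0]}]'; python3 - <<'E'
from h import *
f=vision.grab_frame("wrist");cv2.imwrite("pics/w1.png",f["img"]); np.save("w1.npy",f,allow_pickle=True)
cv2.imwrite("pics/w1b.png",cv2.resize(f["img"],(800,500),interpolation=cv2.INTER_CUBIC))
print(tool()[0], status.get_obs()["joints"])
E
```

```text
clock: 1.7
tcp_pos: [0.4909, 0.1762, 0.3711]
orientation: [-0.553, -3.092, -0.001]
contact_force: [-1.0, 0.1, -0.6]
grip_width: 0.085
gripper_force: 0.0
[0.49083374 0.17645084 0.37109175] [-0.75476865  0.10792198  0.32211672  1.74437424 -0.03601857  1.29538026
  0.79316675]
```

View pics/w1b.png

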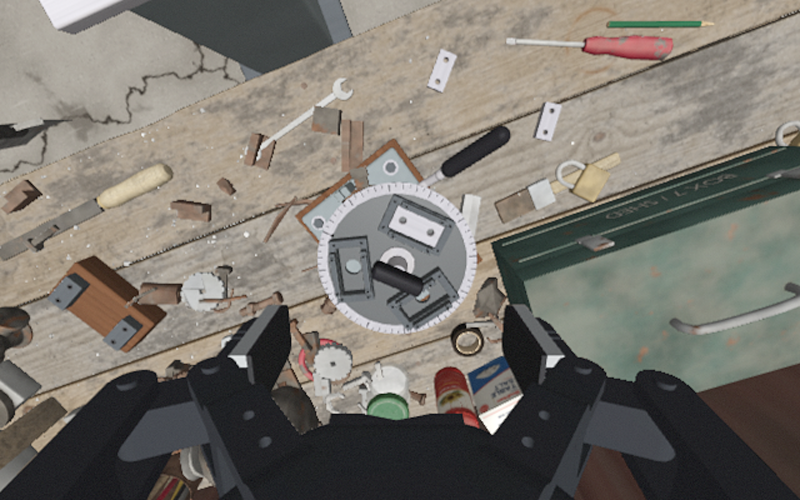

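Wrist view (800 px wide): the dial is at about (397,257), the loaded nest at (415,222), the lever grip at (477,152), the filing jig at (107,303) and the toolbox at the right. I'll rectify the dial plane to measure it.

```bash
cat >> h.py <<'E'
def rect(f,c,z,half,px,yaw=0):
    """top-down view; world x up, y left (yaw turns frame)"""
    n=int(2*half*px*1000); h=half
    Rz=R.from_euler("z",yaw,degrees=True).as_matrix()[:2,:2]
    W=[np.r_[np.array(c)+Rz@np.array(q),z] for q in((h,h),(h,-h),(-h,-h),(-h,h))]
    s=np.float32([w2p(f,q) for q in W]); d=np.float32([[0,0],[n,0],[n,n],[0,n]])
    return cv2.warpPerspective(f["img"],cv2.getPerspectiveTransform(s,d),(n,n),flags=cv2.INTER_CUBIC)
E
python3 - <<'E'
from h import *
from scipy.optimize import minimize
f=np.load("w1.npy",allow_pickle=True).item(); g=cv2.cvtColor(f["img"],cv2.COLOR_BGR2GRAY).astype(np.float32)
g=cv2.GaussianBlur(g,(0,0),.8)
a=np.radians(np.arange(0,360,2))
def ring(c,r,z=.086):
    P=np.array([w2p(f,[c[0]+r*np.cos(t),c[1]+r*np.sin(t),z]) for t in a]).astype(np.float32)
    return cv2.remap(g,P[:,0].reshape(1,-1),P[:,1].reshape(1,-1),cv2.INTER_LINEAR)[0]
cost=lambda c:-np.clip(ring(c,.0975)-ring(c,.1025),-20,60).mean()
c0=p2w(f,(397*.8,257*.8),.086)[:2]
cands=[(cost(c0+np.array([i,j])*.001),i,j) for i in range(-12,13,2) for j in range(-12,13,2)]
b=min(cands);c=minimize(cost,c0+np.array(b[1:])*.001,method="Nelder-Mead",options=dict(initial_simplex=c0+np.array(b[1:])*.001+np.array([[0,0],[.002,0],[0,.002]]))).x
print(c0,c,b)
im=rect(f,c,.086,.115,2.6)
cv2.imwrite("pics/rd.png",im)
E
```

```text
[0.55718822 0.15349162] [0.56388206 0.15032879] (np.float32(-33.480495), 6, -4)
```

View pics/rd.png

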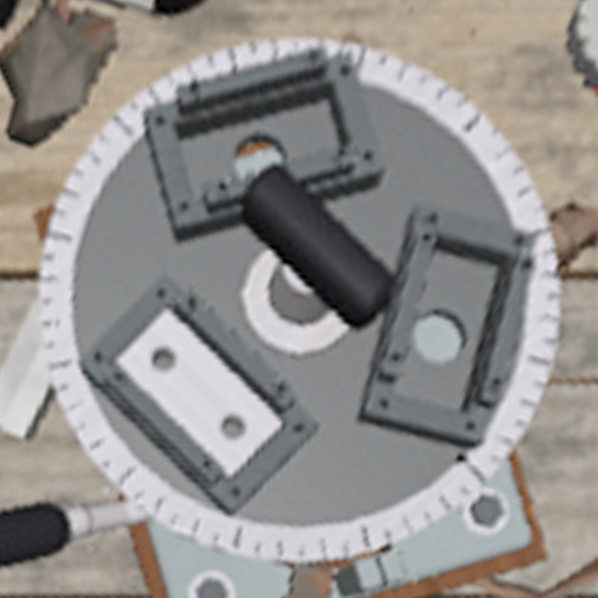

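Rectified dial: centre (299,299), zero dot at (462,458), plate holes at (162,360) and (232,428). Both give dial x at 45.7° in world. Next I'll get the jig's yaw from the index post and board.

```bash
python3 - <<'E'
from h import *
f=np.load("w1.npy",allow_pickle=True).item(); c=np.array([.5639,.1503]); y=np.radians(16); u=np.array([np.cos(y),np.sin(y)])
a=rect(f,c-.1*u,.086,.03,6.6,16); b=rect(f,c-.08*u,.018,.11,1.8,16)
cv2.imwrite("pics/ix.png",np.hstack([a,b]))
E
```

```text
Traceback (most recent call last):
ValueError: all the input array dimensions except for the concatenation axis must match exactly, but along dimension 0, the array at index 0 has size 395 and the array at index 1 has size 396
```

```bash
python3 - <<'E'
from h import *
f=np.load("w1.npy",allow_pickle=True).item(); c=np.array([.5639,.1503]); y=np.radians(16); u=np.array([np.cos(y),np.sin(y)])
a=rect(f,c-.1*u,.086,.03,6.6,16); b=rect(f,c-.08*u,.018,.11,1.8,16)
cv2.imwrite("pics/ix.png",np.hstack([a[:395],b[:395]]))
E
```

```text
(no output)
```

View pics/ix.png

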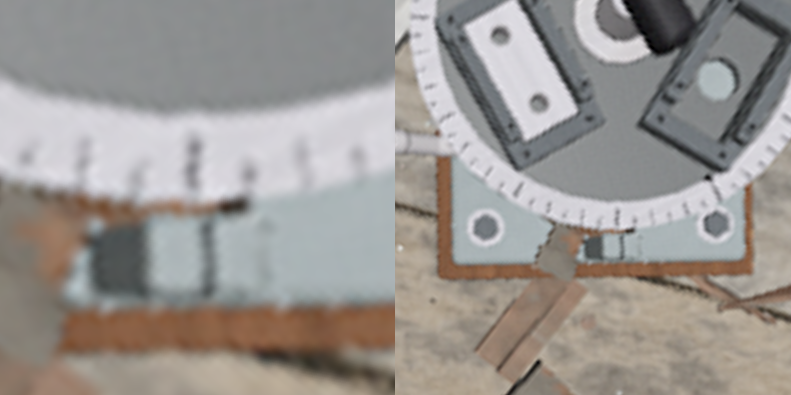

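The index line sits 1.6 mm to the right of the 16° radial, and the board's front edge slopes 0.9°. Both give a jig yaw of 16.85°. So the dial reads 28.9 (the longest mark, 30, is just left of the line) and needs 61.1° anticlockwise.

```bash
python3 - <<'E'
from h import *
delta([.5639,.1503,.2],135.7)
E
```

```text
dp [-0.0777  0.0007  0.171 ] rot [ 5.0000e-04 -5.0000e-04 -1.1507e+00] tcp [0.4908 0.1765 0.3711] j7 0.79
```

```bash
python3 -m handwheel '[{"dp":[-0.078,0.001,0.12],"delta_rot":[0,0,1.99]},{"dp":[-0.078,0.001,0.12],"delta_rot":[0,0,1.99]},{"dp":[-0.078,0.001,0.12],"delta_rot":[0,0,1.99]},{"dp":[-0.078,0.001,0.12],"delta_rot":[0,0,1.99]},{"dp":[-0.078,0.001,0.17],"delta_rot":[0,0,1.99]},{"dp":[-0.078,0.001,0.17],"delta_rot":[0,0,1.99]},{"dp":[-0.078,0.001,0.17],"delta_rot":[0,0,1.99]},{"dp":[-0.078,0.001,0.17],"delta_rot":[0,0,1.99]},{"dp":[-0.078,0.001,0.17],"delta_rot":[0,0,1.99]},{"dp":[-0.078,0.001,0.17],"delta_rot":[0,0,1.99]},{"dp":[-0.078,0.001,0.17],"delta_rot":[0,0,1.99]},{"dp":[-0.078,0.001,0.17],"delta_rot":[0,0,1.99]}]'; python3 - <<'E'
from h import *
delta([.5639,.1503,.126],135.7)
E
```

```text
clock: 3.25
tcp_pos: [0.5645, 0.1504, 0.2009]
orientation: [-2.893, -1.223, 0.001]
contact_force: [0.2, 0.1, -0.0]
grip_width: 0.0857
gripper_force: 0.0
dp [-0.0004 -0.0003  0.0749] rot [-0.0005  0.0005  0.0021] tcp [0.5645 0.1504 0.2009] j7 -0.81
```

```bash
python3 -m handwheel '[{"dp":[0,0,0.04],"delta_rot":[0,0,0]},{"dp":[0,0,0.075],"delta_rot":[0,0,0]},{"dp":[0,0,0.075],"delta_rot":[0,0,0]}]' && python3 -m handwheel '[{"dp":[0,0,0],"delta_rot":[0,0,0]},{"dp":[0,0,0],"delta_rot":[0,0,0]},{"dp":[0,0,0],"delta_rot":[0,0,0]},{"dp":[0,0,0],"delta_rot":[0,0,0]},{"dp":[0,0,0],"delta_rot":[0,0,0]},{"dp":[0,0,0],"delta_rot":[0,0,0]}]' 0 60
```

```text
clock: 3.62
tcp_pos: [0.5629, 0.149, 0.1241]
orientation: [-2.894, -1.222, 0.008]
contact_force: [-0.0, 0.4, 0.6]
grip_width: 0.0851
gripper_force: 0.0
clock: 4.38
tcp_pos: [0.5648, 0.1493, 0.1272]
orientation: [-2.894, -1.217, -0.0]
contact_force: [-3.5, 0.9, 8.0]
grip_width: 0.0166
gripper_force: 60.1
```

```bash
python3 -m handwheel '[{"dp":[0,0,0],"delta_rot":[0,0,-0.15]},{"dp":[0,0,0],"delta_rot":[0,0,-0.3]},{"dp":[0,0,0],"delta_rot":[0,0,-0.45]},{"dp":[0,0,0],"delta_rot":[0,0,-0.6]},{"dp":[0,0,0],"delta_rot":[0,0,-0.75]},{"dp":[0,0,0],"delta_rot":[0,0,-0.9]},{"dp":[0,0,0],"delta_rot":[0,0,-1.0]},{"dp":[0,0,0],"delta_rot":[0,0,-1.066]},{"dp":[0,0,0],"delta_rot":[0,0,-1.066]},{"dp":[0,0,0],"delta_rot":[0,0,-1.066]}]'; python3 - <<'E'
from h import *
delta([.5639,.1503,.126],16.85); print(status.get_obs()["moment"])
f=vision.grab_frame("wrist");cv2.imwrite("pics/w2.png",f["img"]); np.save("w2.npy",f,allow_pickle=True)
c=np.array([.5639,.1503]); y=np.radians(16.85); u=np.array([np.cos(y),np.sin(y)])
t=vision.grab_frame("top");s=vision.grab_frame("side");np.save("t2.npy",t,allow_pickle=True);np.save("s2.npy",s,allow_pickle=True)
for k in(t,s): print(w2p(k,np.r_[c-.1*u,.086]),w2p(k,np.r_[c,.086]))
A=np.hstack([rect(f,c-.1*u,.086,.04,5,16.85)[:399,:399],rect(s,c-.08*u,.086,.04,5,16.85)[:399,:399]])
B=rect(t,c-.06*u,.086,.05,3,16.85)
cv2.imwrite("pics/chk.png",A)
E
```

```text
clock: 5.62
tcp_pos: [0.5653, 0.1492, 0.1272]
orientation: [-1.876, -2.519, -0.002]
contact_force: [-2.8, 1.9, 7.5]
grip_width: 0.0167
gripper_force: 59.9
dp [ 0.0015 -0.001   0.0012] rot [ 0.0009 -0.0011 -0.0036] tcp [0.5653 0.1492 0.1272] j7 0.14
[0.33511539 0.60831903 0.06422773]
[279.72872469 230.42407564] [268.65047096 193.59137494]
[288.96192249 186.96977944] [311.20921904 171.74615125]
```

View pics/chk.png

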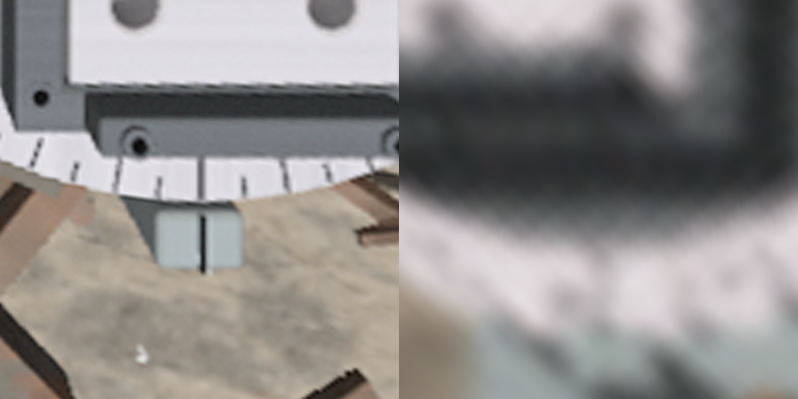

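Check view: the long 90 mark is at column 200 and the index line at 203.5, so the dial is about 0.4° short. I'll nudge it anticlockwise, release and lift.

```bash
python3 -m handwheel '[{"dp":[0,0,0],"delta_rot":[0,0,-0.008]},{"dp":[0,0,0],"delta_rot":[0,0,-0.008]}]' && python3 -m handwheel '[{"dp":[0,0,0],"delta_rot":[0,0,0]},{"dp":[0,0,0],"delta_rot":[0,0,0]},{"dp":[0,0,-0.03],"delta_rot":[0,0,0]},{"dp":[0,0,-0.08],"delta_rot":[0,0,0]},{"dp":[0,0,-0.08],"delta_rot":[0,0,0]}]' 0.6; python3 - <<'E'
from h import *
f=vision.grab_frame("wrist"); np.save("w3.npy",f,allow_pickle=True)
c=np.array([.5639,.1503]); y=np.radians(16.85); u=np.array([np.cos(y),np.sin(y)])
a=rect(f,c-.1*u,.086,.03,6.6,16.85)[:395,:395]
w=np.load("w1.npy",allow_pickle=True).item(); b=rect(w,(.496,-.284),.052,.11,1.8)[:395]
cv2.imwrite("pics/chk2.png",np.hstack([a,b]))
l=c+R.from_euler("z",16.85,degrees=True).as_matrix()[:2,:2]@np.array([-.056,.156]);print("lever",l)
delta(np.r_[l,.16])
E
```

```text
clock: 6.02
tcp_pos: [0.5653, 0.1492, 0.1272]
orientation: [-1.866, -2.527, -0.002]
contact_force: [-1.7, 2.0, 7.4]
grip_width: 0.0169
gripper_force: 59.9
clock: 6.65
tcp_pos: [0.5677, 0.1487, 0.2101]
orientation: [1.865, 2.523, 0.01]
contact_force: [0.3, -0.5, 0.2]
grip_width: 0.0509
gripper_force: 0.0
lever [0.46508498 0.28336988]
dp [ 0.1586 -0.0572  0.0478] rot [ 0.0036 -0.0004  0.    ] tcp [0.5662 0.1486 0.2079] j7 0.11
```

View pics/chk2.png

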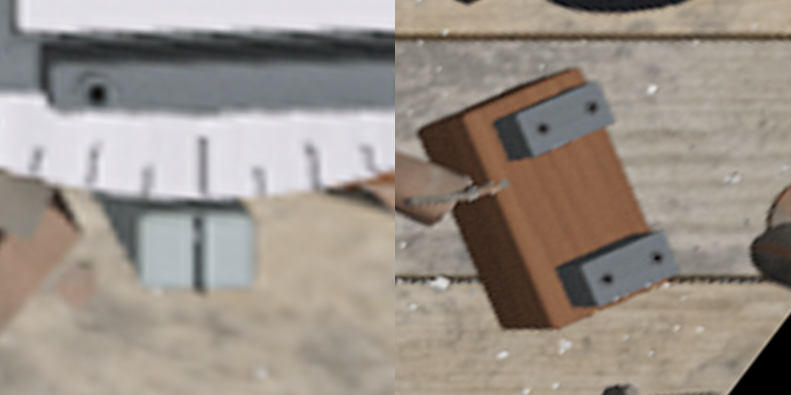

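The dial now reads 90 within about 0.4° (mark at 203, line at 199 px, 6.6 px/mm). The filing jig is clearly visible too, with guides at crop (555,120) and (618,267). Now the lever.

```bash
python3 -m handwheel '[{"dp":[0.053,-0.019,0],"delta_rot":[0,0,0]},{"dp":[0.106,-0.038,0],"delta_rot":[0,0,0]},{"dp":[0.159,-0.057,0.02],"delta_rot":[0,0,0]},{"dp":[0.159,-0.057,0.048],"delta_rot":[0,0,0]},{"dp":[0.159,-0.057,0.048],"delta_rot":[0,0,0]}]' 0 ; python3 - <<'E'
from h import *
delta([.4651,.2834,.0535])
E
```

```text
clock: 7.32
tcp_pos: [0.4615, 0.2825, 0.1555]
orientation: [-1.864, -2.527, 0.01]
contact_force: [0.3, 0.4, 0.7]
grip_width: 0.0002
gripper_force: 0.0
dp [0.     0.0043 0.102 ] rot [-0.0057  0.0028  0.    ] tcp [0.4615 0.2825 0.1555] j7 -0.21
```

```bash
python3 -m handwheel '[{"dp":[0,0.002,0.02],"delta_rot":[0,0,0]},{"dp":[0,0.002,0.035],"delta_rot":[0,0,0]},{"dp":[0,0.002,0.045],"delta_rot":[0,0,0]},{"dp":[0,0.002,0.055],"delta_rot":[0,0,0]},{"dp":[0,0.002,0.065],"delta_rot":[0,0,0]},{"dp":[0,0.002,0.075],"delta_rot":[0,0,0]},{"dp":[0,0.002,0.085],"delta_rot":[0,0,0]},{"dp":[0,0.002,0.085],"delta_rot":[0,0,0]}]' ; python3 - <<'E'
from h import *
delta([.4651,.2834,.0535])
E
```

```text
clock: 8.32
tcp_pos: [0.4651, 0.2836, 0.0723]
orientation: [-1.866, -2.527, 0.003]
contact_force: [-0.4, -0.3, -0.7]
grip_width: -0.0003
gripper_force: 0.0
dp [-0.0002 -0.0001  0.0188] rot [-0.0018  0.001   0.    ] tcp [0.4651 0.2836 0.0723] j7 -0.15
```

```bash
python3 - <<'E'
from h import *
f=vision.grab_frame("wrist"); cv2.imwrite("pics/w4.png",f["img"])
E
```

```text
(no output)
```

View pics/w4.png

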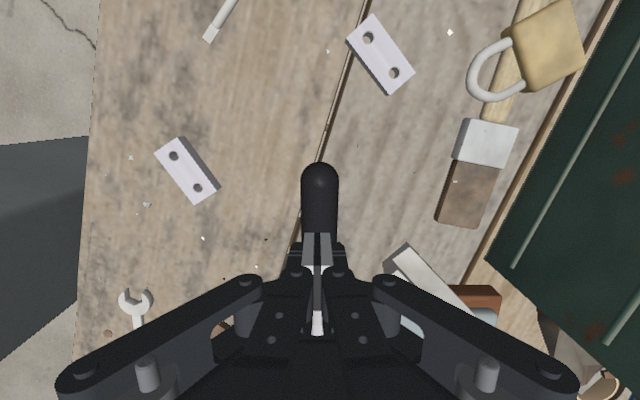

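The wrist view shows the fingertips on the lever grip, centred at (320,215). I'll keep pressing to the stop.

```bash
python3 -m handwheel '[{"dp":[0,0,0.005],"delta_rot":[0,0,0]},{"dp":[0,0,0.010],"delta_rot":[0,0,0]},{"dp":[0,0,0.015],"delta_rot":[0,0,0]},{"dp":[0,0,0.019],"delta_rot":[0,0,0]},{"dp":[0,0,0.019],"delta_rot":[0,0,0]}]' ;python3 -m handwheel '[{"dp":[0,0,0.002],"delta_rot":[0,0,0]},{"dp":[0,0,0.002],"delta_rot":[0,0,0]}]';python3 -m handwheel '[{"dp":[0,0,0.002],"delta_rot":[0,0,0]},{"dp":[0,0,0.002],"delta_rot":[0,0,0]}]'
```

```text
clock: 9.0
tcp_pos: [0.4656, 0.2839, 0.0539]
orientation: [1.866, 2.527, -0.001]
contact_force: [0.5, -0.1, -0.8]
grip_width: -0.0002
gripper_force: 0.0
clock: 9.25
tcp_pos: [0.4657, 0.2838, 0.0533]
orientation: [-1.866, -2.527, 0.0]
contact_force: [-4.1, -1.0, 13.5]
grip_width: -0.0001
gripper_force: 6.5
clock: 9.5
tcp_pos: [0.4659, 0.2839, 0.0529]
orientation: [-1.866, -2.526, -0.001]
contact_force: [-8.5, -4.7, 31.5]
grip_width: 0.0001
gripper_force: 15.9
```

The stop is reached (force rises to 31 N with no motion). Lift and go over the nest.

```bash
python3 -m handwheel '[{"dp":[0,0,-0.05],"delta_rot":[0,0,0]},{"dp":[0,0,-0.1],"delta_rot":[0,0,0]},{"dp":[0,0,-0.14],"delta_rot":[0,0,0]},{"dp":[0,0,-0.14],"delta_rot":[0,0,0]}]' 1; python3 - <<'E'
from h import *
delta([.5103,.1341,.19],106.85)
E
```

```text
clock: 10.0
tcp_pos: [0.4675, 0.2848, 0.1934]
orientation: [1.866, 2.526, 0.009]
contact_force: [-0.3, 0.8, -0.9]
grip_width: 0.0718
gripper_force: 0.0
dp [-0.1567 -0.0034  0.003 ] rot [ 0.0062  0.0024 -1.5665] tcp [0.4675 0.2848 0.1934] j7 -0.22
```

```bash
python3 -m handwheel '[{"dp":[-0.157,-0.003,0.003],"delta_rot":[0.006,0.002,-1.566]},{"dp":[-0.157,-0.003,0.003],"delta_rot":[0.006,0.002,-1.566]},{"dp":[-0.157,-0.003,0.003],"delta_rot":[0.006,0.002,-1.566]},{"dp":[-0.157,-0.003,0.003],"delta_rot":[0.006,0.002,-1.566]},{"dp":[-0.157,-0.003,0.003],"delta_rot":[0.006,0.002,-1.566]},{"dp":[-0.157,-0.003,0.003],"delta_rot":[0.006,0.002,-1.566]},{"dp":[-0.157,-0.003,0.003],"delta_rot":[0.006,0.002,-1.566]},{"dp":[-0.157,-0.003,0.003],"delta_rot":[0.006,0.002,-1.566]},{"dp":[-0.157,-0.003,0.003],"delta_rot":[0.006,0.002,-1.566]},{"dp":[-0.157,-0.003,0.003],"delta_rot":[0.006,0.002,-1.566]},{"dp":[-0.157,-0.003,0.003],"delta_rot":[0.006,0.002,-1.566]}]' 1; python3 - <<'E'
from h import *
delta([.5103,.1341,.099],106.85)
f=vision.grab_frame("wrist"); np.save("w5.npy",f,allow_pickle=True)
y=np.radians(16.85); u=np.array([np.cos(y),np.sin(y)]); n=np.array([.5103,.1341]);v=np.array([-u[1],u[0]])
im=f["img"].copy()
for du in(-.014,.014):
  for dv in(-.03,.03): cv2.circle(im,tuple(int(round(q)) for q in w2p(f,np.r_[n+du*u+dv*v,.114])),2,(0,0,255),-1)
cv2.imwrite("pics/w5.png",im)
E
```

```text
clock: 11.38
tcp_pos: [0.5087, 0.133, 0.1866]
orientation: [0.457, -3.102, 0.006]
contact_force: [-0.4, 0.1, 0.2]
grip_width: 0.0858
gripper_force: 0.0
dp [-0.0025  0.0009  0.0876] rot [-0.0027 -0.0064 -0.0019] tcp [0.5087 0.133  0.1866] j7 1.54
```

View pics/w5.png

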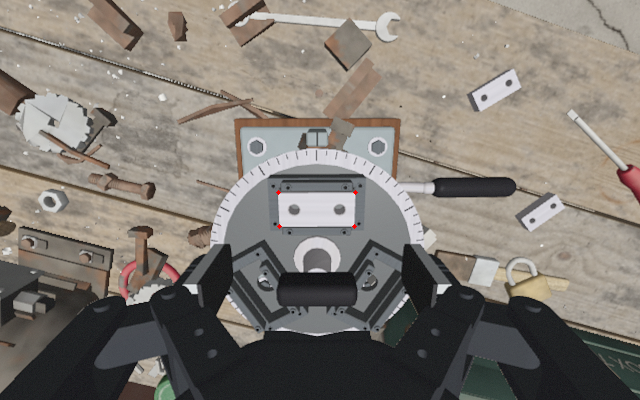

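The projected plate corners (red dots around (278–356, 193–227)) match the plate at 114 mm, so it is knocked out. Descend.

```bash
python3 -m handwheel '[{"dp":[0,0,0.03],"delta_rot":[0,0,0]},{"dp":[0,0,0.06],"delta_rot":[0,0,0]},{"dp":[0,0,0.08],"delta_rot":[0,0,0]},{"dp":[0,0,0.08],"delta_rot":[0,0,0]},{"dp":[0,0,0.08],"delta_rot":[0,0,0]}]'; python3 - <<'E'
from h import *
delta([.5103,.1341,.099],106.85)
E
```

```text
clock: 12.05
tcp_pos: [0.5092, 0.1332, 0.108]
orientation: [0.459, -3.104, 0.005]
contact_force: [0.6, -0.8, -0.2]
grip_width: 0.0851
gripper_force: 0.0
dp [-0.0013  0.0006  0.009 ] rot [-0.0025 -0.0042 -0.0003] tcp [0.5092 0.1332 0.108 ] j7 1.56
```

```bash
python3 -m handwheel '[{"dp":[-0.001,0,0.0085],"delta_rot":[0,0,0]},{"dp":[-0.001,0,0.0085],"delta_rot":[0,0,0]}]'; python3 -m handwheel '[{"dp":[0,0,0],"delta_rot":[0,0,0]},{"dp":[0,0,0],"delta_rot":[0,0,0]},{"dp":[0,0,0],"delta_rot":[0,0,0]},{"dp":[0,0,0],"delta_rot":[0,0,0]}]' 0 50; python3 - <<'E'
from h import *
delta([.5103,.1341,.099],106.85)
E
```

```text
clock: 12.3
tcp_pos: [0.5096, 0.1332, 0.0987]
orientation: [0.46, -3.103, 0.005]
contact_force: [-0.0, -0.1, -0.1]
grip_width: 0.0852
gripper_force: 0.0
clock: 12.8
tcp_pos: [0.5099, 0.1333, 0.0991]
orientation: [0.46, -3.104, 0.005]
contact_force: [-1.5, 0.4, 4.4]
grip_width: 0.0584
gripper_force: 53.4
dp [-0.0006  0.0006  0.0001] rot [-0.0024 -0.0045  0.0001] tcp [0.5099 0.1333 0.0991] j7 1.56
```

Gripped at the ends. I'm lifting slowly and will check clear bench space numerically in the meantime.

```bash
python3 -m handwheel '[{"dp":[0,0,-0.01],"delta_rot":[0,0,0]},{"dp":[0,0,-0.02],"delta_rot":[0,0,0]},{"dp":[0,0,-0.04],"delta_rot":[0,0,0]},{"dp":[0,0,-0.08],"delta_rot":[0,0,0]},{"dp":[0,0,-0.12],"delta_rot":[0,0,0]},{"dp":[0,0,-0.12],"delta_rot":[0,0,0]}]'; python3 - <<'E'
from h import *
f=np.load("t2.npy",allow_pickle=True).item()
c=(.5,-.2); im=cv2.cvtColor(rect(f,c,0,.25,1),cv2.COLOR_BGR2LAB).astype(np.float32); im=cv2.GaussianBlur(im,(0,0),1.5)
med=cv2.medianBlur(im.astype(np.uint8),125).astype(np.float32) if 0 else np.median(im[50:400].reshape(-1,3),0)
out=(np.abs(im-med)/np.array([30,7,9])).max(2)>1
k=cv2.getStructuringElement(cv2.MORPH_ELLIPSE,(101,101)).astype(np.float32);k/=k.sum()
fr=cv2.filter2D(out.astype(np.float32),-1,k)
L=[(fr[i,j],.75-i/1000,.05-j/1000) for i in range(60,440,12) for j in range(60,440,12) if .45<np.hypot(.75-i/1000,.05-j/1000)<.8]
for q in sorted(L)[:14]: print(np.round(q,3))
i=int((.75-.545)*1000);j=int((.05+.406)*1000);print("cand",fr[i,min(j,499)])
delta([.5,-.05,.26],23.3)
E
```

```text
clock: 13.55
tcp_pos: [0.5122, 0.1343, 0.2225]
orientation: [-0.46, 3.106, -0.002]
contact_force: [-0.2, 0.1, -1.6]
grip_width: 0.0588
gripper_force: 54.3
[ 0.     0.534 -0.382]
[ 0.001  0.426 -0.214]
[ 0.004  0.546 -0.382]
[ 0.005  0.414 -0.226]
[ 0.005  0.426 -0.226]
[ 0.007  0.438 -0.214]
[ 0.007  0.426 -0.202]
[ 0.008  0.438 -0.202]
[ 0.011  0.426 -0.19 ]
[ 0.012  0.414 -0.214]
[ 0.012  0.546 -0.01 ]
[ 0.012  0.522 -0.022]
[ 0.012  0.522 -0.01 ]
[ 0.012  0.534 -0.022]
cand 2.4671623e-17
dp [ 0.065  -0.1729 -0.0373] rot [-1.0000e-04  2.8000e-03  1.4581e+00] tcp [0.5122 0.1343 0.2225] j7 1.53
```

The spot (.542,-.402) is clear in both views. Carry the plate there at height, turning it parallel to the filing jig.

```bash
python3 -m handwheel '[{"dp":[0.011,-0.045,-0.035],"delta_rot":[0,0,0.13]},{"dp":[0.022,-0.09,-0.035],"delta_rot":[0,0,0.26]},{"dp":[0.034,-0.14,-0.035],"delta_rot":[0,0,0.4]},{"dp":[0.046,-0.19,-0.035],"delta_rot":[0,0,0.55]},{"dp":[0.058,-0.24,-0.035],"delta_rot":[0,0,0.7]},{"dp":[0.07,-0.29,-0.035],"delta_rot":[0,0,0.85]},{"dp":[0.082,-0.34,-0.035],"delta_rot":[0,0,1.0]},{"dp":[0.094,-0.39,-0.035],"delta_rot":[0,0,1.15]},{"dp":[0.106,-0.44,-0.035],"delta_rot":[0,0,1.3]},{"dp":[0.118,-0.49,-0.035],"delta_rot":[0,0,1.4]},{"dp":[0.127,-0.522,-0.035],"delta_rot":[0,0,1.458]},{"dp":[0.127,-0.522,-0.035],"delta_rot":[0,0,1.458]}]'; python3 -m handwheel '[{"dp":[0,0,0],"delta_rot":[0,0,0]}]'; python3 - <<'E'
from h import *
delta([.542,-.402,.10],23.3)
f=vision.grab_frame("wrist"); np.save("w6.npy",f,allow_pickle=True); cv2.imwrite("pics/w6.png",f["img"])
Rz=R.from_euler("z",23.3,degrees=True).as_matrix()[:2,:2]
for nm in("w6","w1"):
    g=np.load(nm+".npy",allow_pickle=True).item(); c=np.array([.4986,-.2878]); px=4
    im=cv2.cvtColor(rect(g,c,.052,.08,px,23.3),cv2.COLOR_BGR2GRAY); im=cv2.GaussianBlur(im,(0,0),2).astype(float)
    n=im.shape[0];print(nm,n,[w2p(g,[*c,.052]).round(1).tolist()])
    for X in(.0455,-.0455):
        for Y in(.014,-.014):
            col=int(n/2-Y*1000*px);row=int(n/2-X*1000*px);w=7*px
            p=im[row-w:row+w,col-w:col+w];  bg=np.median(p); wt=np.clip(bg-p-12,0,None)
            i,j=np.unravel_index(p.argmin(),p.shape); print(" screw min at x' %.1f y' %.1f depth %.0f (pred %.1f %.1f)"%((n/2-(row-w+i))/px,(n/2-(col-w+j))/px,bg-p.min(),X*1e3,Y*1e3))
    prof=[(round((n/2-r)/px,1),int(im[r,int(n/2-4*px):int(n/2+4*px)].mean())) for r in range(int(n/2-64*px),int(n/2+64*px),2*px)]
    print(prof)
E
```

```text
clock: 15.05
tcp_pos: [0.538, -0.4056, 0.2545]
orientation: [-1.732, -2.618, 0.013]
contact_force: [0.1, 0.7, -1.8]
grip_width: 0.059
gripper_force: 54.7
clock: 15.18
tcp_pos: [0.54, -0.4014, 0.2547]
orientation: [-1.724, -2.623, 0.008]
contact_force: [0.3, 0.5, -1.5]
grip_width: 0.0587
gripper_force: 54.7
dp [-0.0014  0.0025  0.1547] rot [-0.0059 -0.0001  0.0013] tcp [ 0.54   -0.4014  0.2547] j7 1.21
w6 640 [[325.1, 65.1]]
 screw min at x' 46.0 y' 15.8 depth 68 (pred 45.5 14.0)
 screw min at x' 45.5 y' -14.5 depth 67 (pred 45.5 -14.0)
 screw min at x' -45.5 y' 15.8 depth 68 (pred -45.5 14.0)
 screw min at x' -45.5 y' -14.5 depth 70 (pred -45.5 -14.0)
[(64.0, 123), (62.0, 104), (60.0, 107), (58.0, 114), (56.0, 125), (54.0, 123), (52.0, 122), (50.0, 122), (48.0, 123), (46.0, 123), (44.0, 122), (42.0, 124), (40.0, 125), (38.0, 125), (36.0, 123), (34.0, 122), (32.0, 56), (30.0, 103), (28.0, 109), (26.0, 108), (24.0, 108), (22.0, 107), (20.0, 108), (18.0, 108), (16.0, 109), (14.0, 109), (12.0, 109), (10.0, 109), (8.0, 109), (6.0, 109), (4.0, 109), (2.0, 109), (0.0, 108), (-2.0, 108), (-4
[... 819 characters left out ...]
120), (40.0, 120), (38.0, 121), (36.0, 120), (34.0, 117), (32.0, 108), (30.0, 108), (28.0, 107), (26.0, 108), (24.0, 109), (22.0, 108), (20.0, 107), (18.0, 107), (16.0, 107), (14.0, 108), (12.0, 108), (10.0, 107), (8.0, 107), (6.0, 107), (4.0, 107), (2.0, 106), (0.0, 106), (-2.0, 106), (-4.0, 107), (-6.0, 107), (-8.0, 105), (-10.0, 106), (-12.0, 106), (-14.0, 106), (-16.0, 105), (-18.0, 104), (-20.0, 104), (-22.0, 105), (-24.0, 106), (-26.0, 103), (-28.0, 61), (-30.0, 43), (-32.0, 81), (-34.0, 120), (-36.0, 119), (-38.0, 118), (-40.0, 118), (-42.0, 118), (-44.0, 119), (-46.0, 118), (-48.0, 118), (-50.0, 121), (-52.0, 121), (-54.0, 120), (-56.0, 121), (-58.0, 108), (-60.0, 126), (-62.0, 162)]
```

Both views agree: all four guide screws give the seat at (.4987,-.2875) and yaw 23.3°, 91 mm between guide centres. Lower the plate to the bench.

```bash
python3 -m handwheel '[{"dp":[0,0,0.05],"delta_rot":[-0.003,0,0]},{"dp":[0,0,0.10],"delta_rot":[-0.003,0,0]},{"dp":[0,0,0.15],"delta_rot":[-0.003,0,0]},{"dp":[0,0,0.19],"delta_rot":[-0.003,0,0]},{"dp":[0,0,0.22],"delta_rot":[-0.003,0,0]},{"dp":[0,0,0.235],"delta_rot":[-0.003,0,0]},{"dp":[0,0,0.235],"delta_rot":[-0.003,0,0]},{"dp":[0,0,0.235],"delta_rot":[-0.003,0,0]}]'
```

```text
clock: 16.23
tcp_pos: [0.5401, -0.4039, 0.0223]
orientation: [1.725, 2.623, -0.005]
contact_force: [0.6, -0.5, 0.2]
grip_width: 0.0587
gripper_force: 54.7
```

```bash
python3 - <<'E'
from h import *
delta([.542,-.402,.0015],23.3)
E
```

```text
dp [0.0011 0.0025 0.0208] rot [-0.001   0.0038  0.0007] tcp [ 0.5401 -0.4039  0.0223] j7 1.34
```

```bash
python3 -m handwheel '[{"dp":[0,0,0.006],"delta_rot":[0,0,0]},{"dp":[0,0,0.012],"delta_rot":[0,0,0]},{"dp":[0,0,0.017],"delta_rot":[0,0,0]},{"dp":[0,0,0.019],"delta_rot":[0,0,0]},{"dp":[0,0,0.019],"delta_rot":[0,0,0]}]';python3 -m handwheel '[{"dp":[0,0,0.001],"delta_rot":[0,0,0]},{"dp":[0,0,0.001],"delta_rot":[0,0,0]}]'
```

```text
clock: 16.85
tcp_pos: [0.5391, -0.4036, 0.0017]
orientation: [1.727, 2.624, -0.005]
contact_force: [-0.2, -0.4, 0.0]
grip_width: 0.0587
gripper_force: 54.7
clock: 17.1
tcp_pos: [0.5392, -0.4037, 0.0014]
orientation: [1.727, 2.624, -0.005]
contact_force: [-1.4, 1.7, 5.0]
grip_width: 0.0585
gripper_force: 55.3
```

The plate rests on the bench (5 N). Release, rise and turn 90°.

```bash
python3 -m handwheel '[{"dp":[0,0,0],"delta_rot":[0,0,0]},{"dp":[0,0,0],"delta_rot":[0,0,0]},{"dp":[0,0,0],"delta_rot":[0,0,0]},{"dp":[0,0,-0.03],"delta_rot":[0,0,0]},{"dp":[0,0,-0.09],"delta_rot":[0,0,0]},{"dp":[0,0,-0.15],"delta_rot":[0,0,0]},{"dp":[0,0,-0.15],"delta_rot":[0,0,0]}]' 1; python3 - <<'E'
from h import *
f=vision.grab_frame("wrist"); np.save("w7.npy",f,allow_pickle=True)
c=np.array([.5392,-.4037]);im=rect(f,c,.016,.05,6,23.3); g=cv2.GaussianBlur(cv2.cvtColor(im,cv2.COLOR_BGR2GRAY),(0,0),2)
hsv=cv2.cvtColor(im,cv2.COLOR_BGR2HSV);m=((g>165)&(cv2.GaussianBlur(hsv[...,1],(0,0),2)<45)).astype(np.uint8)
n,l,s,ce=cv2.connectedComponentsWithStats(m)
k=1+s[1:,4].argmax(); cn=max(cv2.findContours((l==k).astype(np.uint8),0,2)[0],key=cv2.contourArea)
(r)=cv2.minAreaRect(cn);h=im.shape[0]/2;print("x' %.1f y' %.1f mm"%((h-r[0][1])/6,(h-r[0][0])/6),"size",np.array(r[1])/6,"ang",r[2]); cv2.imwrite("pics/w7r.png",im)
delta([.5392,-.4037,.08],113.3)
E
```

```text
clock: 17.98
tcp_pos: [0.5418, -0.4058, 0.1564]
orientation: [1.721, 2.616, -0.005]
contact_force: [-0.1, -0.4, -0.3]
grip_width: 0.0854
gripper_force: 0.0
x' 2.9 y' 0.1 mm size [94.16666667 99.83333333] ang 90.0
dp [ 0.0014 -0.0011  0.0733] rot [-0.0041  0.0052 -1.5706] tcp [ 0.5405 -0.4042  0.1533] j7 1.27
```

```bash
python3 - <<'E'
from h import *
f=np.load("w7.npy",allow_pickle=True).item()
c=np.array([.5392,-.4037]);im=rect(f,c,.016,.05,6,23.3); 
sat=cv2.GaussianBlur(cv2.cvtColor(im,cv2.COLOR_BGR2HSV)[...,1],(0,0),2);g=cv2.GaussianBlur(cv2.cvtColor(im,cv2.COLOR_BGR2GRAY),(0,0),2)
print(w2p(f,[*c,.016]));print(g[::30,300],sat[::30,300]);print(g[300,::30],sat[300,::30])
for t in(190,200,210,220):
    cs=cv2.findContours((g>t).astype(np.uint8),0,2)[0]
    if not cs: continue
    r=cv2.minAreaRect(max(cs,key=cv2.contourArea));print(t,"x' %.1f y' %.1f"%((300-r[0][1])/6,(300-r[0][0])/6),np.array(r[1])/6,r[2])
E
python3 -m handwheel '[{"dp":[0.001,-0.001,0.05],"delta_rot":[0,0,1.571]},{"dp":[0.001,-0.001,0.05],"delta_rot":[0,0,1.571]},{"dp":[0.001,-0.001,0.05],"delta_rot":[0,0,1.571]},{"dp":[0.001,-0.001,0.05],"delta_rot":[0,0,1.571]},{"dp":[0.001,-0.001,0.05],"delta_rot":[0,0,1.571]},{"dp":[0.001,-0.001,0.05],"delta_rot":[0,0,1.571]},{"dp":[0.001,-0.001,0.05],"delta_rot":[0,0,1.571]},{"dp":[0.001,-0.001,0.05],"delta_rot":[0,0,1.571]},{"dp":[0.001,-0.001,0.05],"delta_rot":[0,0,1.571]},{"dp":[0.001,-0.001,0.05],"delta_rot":[0,0,1.571]},{"dp":[0.001,-0.001,0.05],"delta_rot":[0,0,1.571]}]'; python3 - <<'E'
from h import *
delta([.5392,-.4037,.011],113.3)
E
```

```text
[315.54666365 180.80456416]
[166 173 158 169 179 218 115 161 219 219 219 219 218 141 162 221 210 170
 162 172] [24 24 23 21 17  7 17 28  7  7  7  6  7 24 23  7  6 29 32 27]
[176 172 158 153 153 153 161 107 219 218 219 217 220 190 159 159 167 161
 161 170] [25 25 32 32 32 35 33  7  7  7  7  7  6  9 30 31 30 29 35 30]
190 x' -0.8 y' -1.2 [60.5 28. ] 90.0
200 x' -0.7 y' -1.1 [59.99998983 27.49999491] 90.0
210 x' -0.7 y' -1.0 [59.48133341 26.83467356] 89.83344268798828
220 x' -0.8 y' 9.7 [58.5  5. ] 90.0
clock: 19.4
tcp_pos: [0.5374, -0.4024, 0.0998]
orientation: [3.075, 0.636, -0.005]
contact_force: [-0.5, -0.5, 0.6]
grip_width: 0.0853
gripper_force: 0.0
dp [0.0014 0.0018 0.0888] rot [0.0008 0.0033 0.0014] tcp [ 0.5374 -0.4024  0.0998] j7 -0.01
```

Plate on the bench measures 60 × 28 mm, centred near (.539,-.405) and aligned to 23.3°. Descend to take it by its long sides.

```bash
python3 -m handwheel '[{"dp":[0,0.002,0.04],"delta_rot":[0,0,0]},{"dp":[0,0.002,0.065],"delta_rot":[0,0,0]},{"dp":[0,0.002,0.065],"delta_rot":[0,0,0]},{"dp":[0,0.002,0.065],"delta_rot":[0,0,0]}]'; python3 - <<'E'
from h import *
delta([.5390,-.4050,.006],113.3)
E
```

```text
clock: 19.9
tcp_pos: [0.5389, -0.4054, 0.0367]
orientation: [3.073, 0.634, -0.002]
contact_force: [0.3, 0.1, -0.4]
grip_width: 0.0856
gripper_force: 0.0
dp [ 0.0004 -0.0004  0.0307] rot [0.003  0.0022 0.0001] tcp [ 0.5389 -0.4054  0.0367] j7 0.04
```

```bash
python3 -m handwheel '[{"dp":[0,0,0.015],"delta_rot":[0.002,0.001,0]},{"dp":[0,0,0.03],"delta_rot":[0.002,0.001,0]},{"dp":[0,0,0.03],"delta_rot":[0.002,0.001,0]}]';python3 -m handwheel '[{"dp":[0,0,0],"delta_rot":[0,0,0]},{"dp":[0,0,0],"delta_rot":[0,0,0]},{"dp":[0,0,0],"delta_rot":[0,0,0]},{"dp":[0,0,0],"delta_rot":[0,0,0]},{"dp":[0,0,0],"delta_rot":[0,0,0]},{"dp":[0,0,0],"delta_rot":[0,0,0]}]' 0 50; python3 - <<'E'
from h import *
delta([.4987,-.2875,.11],113.3)
E
```

```text
clock: 20.27
tcp_pos: [0.5379, -0.4039, 0.0041]
orientation: [-3.075, -0.634, 0.005]
contact_force: [0.2, -0.7, 0.5]
grip_width: 0.0854
gripper_force: 0.0
clock: 21.02
tcp_pos: [0.5389, -0.4053, 0.0064]
orientation: [3.076, 0.634, -0.001]
contact_force: [-0.4, -0.6, 6.5]
grip_width: 0.0264
gripper_force: 50.0
dp [ 0.0095 -0.124  -0.1037] rot [0.0009 0.0008 0.    ] tcp [ 0.5389 -0.4053  0.0064] j7 0.06
```

```bash
python3 -m handwheel '[{"dp":[0,0,-0.02],"delta_rot":[0,0,0]},{"dp":[0,0,-0.06],"delta_rot":[0,0,0]},{"dp":[0,0,-0.104],"delta_rot":[0,0,0]},{"dp":[0.003,-0.04,-0.104],"delta_rot":[0,0,0]},{"dp":[0.006,-0.08,-0.104],"delta_rot":[0,0,0]},{"dp":[0.0095,-0.124,-0.104],"delta_rot":[0,0,0]},{"dp":[0.0095,-0.124,-0.104],"delta_rot":[0,0,0]},{"dp":[0.0095,-0.124,-0.104],"delta_rot":[0,0,0]},{"dp":[0.0095,-0.124,-0.104],"delta_rot":[0,0,0]}]';python3 - <<'E'
from h import *
delta([.4987,-.2875,.060],113.3)
f=vision.grab_frame("wrist"); np.save("w8.npy",f,allow_pickle=True)
t,_=tool(); c=t[:2]; im=rect(f,c,t[2]+.010,.04,7,23.3); g=cv2.GaussianBlur(cv2.cvtColor(im,cv2.COLOR_BGR2GRAY),(0,0),2)
h=g.shape[0]//2
for off in(-8,0,8): print(off,[(round((h-r)/7,1),int(g[r,h+off*7])) for r in range(14,2*h-10,14)][:40])
E
```

```text
clock: 22.15
tcp_pos: [0.4987, -0.2885, 0.1103]
orientation: [3.076, 0.633, -0.001]
contact_force: [0.5, 0.2, -1.2]
grip_width: 0.0264
gripper_force: 49.7
dp [ 0.0005 -0.001   0.0503] rot [ 0.0013  0.0011 -0.001 ] tcp [ 0.4987 -0.2885  0.1103] j7 -0.09
-8 [(38.0, 100), (36.0, 99), (34.0, 102), (32.0, 105), (30.0, 196), (28.0, 212), (26.0, 211), (24.0, 212), (22.0, 211), (20.0, 212), (18.0, 211), (16.0, 211), (14.0, 211), (12.0, 212), (10.0, 212), (8.0, 211), (6.0, 212), (4.0, 211), (2.0, 211), (0.0, 210), (-2.0, 211), (-4.0, 211), (-6.0, 211), (-8.0, 211), (-10.0, 211), (-12.0, 211), (-14.0, 211), (-16.0, 211), (-18.0, 211), (-20.0, 211), (-22.0, 211), (-24.0, 211), (-26.0, 210), (-28.0, 211), (-30.0, 180), (-32.0, 155), (-34.0, 64), (-36.0, 53), (-38.0, 64)]
0 [(38.0, 103), (36.0, 101), (34.0, 106), (32.0, 103), (30.0, 196), (28.0, 212), (26.0, 211), (24.0, 210), (22.0, 101), (20.0, 105), (18.0, 108), (16.0, 104), (14.0, 173), (12.0, 212), (10.0, 211), (8.0, 211), (6.0, 211), (4.0, 212), (2.0, 211), (0.0, 211), (-2.0, 211), (-4.0, 211), (-6.0, 211), (-8.0, 211), (-10.0, 211), (-12.0, 210), (-14.0, 101), (-16.0, 106), (-18.0, 105), (-20.0, 102), (-22.0, 187), (-24.0, 211), (-26.0, 211), (-28.0, 211), (-30.0, 178), (-32.0, 160), (-34.0, 159), (-36.0, 90), (-38.0, 53)]
8 [(38.0, 106), (36.0, 106), (34.0, 104), (32.0, 105), (30.0, 200), (28.0, 217), (26.0, 216), (24.0, 217), (22.0, 217), (20.0, 216), (18.0, 216), (16.0, 216), (14.0, 216), (12.0, 216), (10.0, 216), (8.0, 216), (6.0, 216), (4.0, 216), (2.0, 216), (0.0, 216), (-2.0, 216), (-4.0, 215), (-6.0, 215), (-8.0, 215), (-10.0, 215), (-12.0, 215), (-14.0, 215), (-16.0, 215), (-18.0, 214), (-20.0, 214), (-22.0, 214), (-24.0, 214), (-26.0, 213), (-28.0, 213), (-30.0, 187), (-32.0, 162), (-34.0, 160), (-36.0, 160), (-38.0, 153)]
```

The plate is centred in the grip within 0.3 mm and hangs level. Down to just above the guides.

```bash
python3 -m handwheel '[{"dp":[0.0003,-0.0008,0.025],"delta_rot":[0.001,0.001,-0.001]},{"dp":[0.0003,-0.0008,0.045],"delta_rot":[0.001,0.001,-0.001]},{"dp":[0.0003,-0.0008,0.045],"delta_rot":[0.001,0.001,-0.001]},{"dp":[0.0003,-0.0008,0.045],"delta_rot":[0.001,0.001,-0.001]},{"dp":[0.0003,-0.0008,0.045],"delta_rot":[0.001,0.001,-0.001]}]';python3 - <<'E'
from h import *
delta([.4987,-.2875,.043],113.3)
E
```

```text
clock: 22.82
tcp_pos: [0.4987, -0.2868, 0.0655]
orientation: [-3.076, -0.636, -0.001]
contact_force: [0.5, -0.1, -2.0]
grip_width: 0.0266
gripper_force: 49.7
dp [-0.0003  0.0007  0.0225] rot [-0.0001 -0.0004  0.001 ] tcp [ 0.4987 -0.2868  0.0655] j7 -0.04
```

```bash
python3 -m handwheel '[{"dp":[-0.0003,0.0004,0.006],"delta_rot":[0,0,0]},{"dp":[-0.0003,0.0004,0.012],"delta_rot":[0,0,0]},{"dp":[-0.0003,0.0004,0.017],"delta_rot":[0,0,0]},{"dp":[-0.0003,0.0004,0.021],"delta_rot":[0,0,0]},{"dp":[-0.0003,0.0004,0.022],"delta_rot":[0,0,0]},{"dp":[-0.0003,0.0004,0.022],"delta_rot":[0,0,0]}]';python3 -m handwheel '[{"dp":[0,0,0.001],"delta_rot":[0,0,0]},{"dp":[0,0,0.001],"delta_rot":[0,0,0]}]'
```

```text
clock: 23.58
tcp_pos: [0.4982, -0.2869, 0.0428]
orientation: [-3.076, -0.636, 0.001]
contact_force: [-0.3, 0.5, -2.6]
grip_width: 0.0267
gripper_force: 49.8
clock: 23.82
tcp_pos: [0.4983, -0.2869, 0.0424]
orientation: [-3.076, -0.636, -0.0]
contact_force: [-1.6, 0.7, 4.3]
grip_width: 0.0264
gripper_force: 50.5
```

The plate is seated (contact at the expected height). Release and rise, then verify.

```bash
python3 -m handwheel '[{"dp":[0,0,0],"delta_rot":[0,0,0]},{"dp":[0,0,0],"delta_rot":[0,0,0]},{"dp":[0,0,0],"delta_rot":[0,0,0]},{"dp":[0,0,-0.03],"delta_rot":[0,0,0]},{"dp":[0,0,-0.08],"delta_rot":[0,0,0]},{"dp":[0,0,-0.14],"delta_rot":[0,0,0]},{"dp":[0,0,-0.14],"delta_rot":[0,0,0]},{"dp":[0,0,-0.14],"delta_rot":[0,0,0]}]' 0.7; python3 - <<'E'
from h import *
f=vision.grab_frame("wrist"); np.save("w9.npy",f,allow_pickle=True)
im=rect(f,(.4987,-.2875),.052,.05,6,23.3); g=cv2.GaussianBlur(cv2.cvtColor(im,cv2.COLOR_BGR2GRAY),(0,0),2)
for t in(190,200,210):
    cs=cv2.findContours((g>t).astype(np.uint8),0,2)[0]
    if not cs: continue
    r=cv2.minAreaRect(max(cs,key=cv2.contourArea));print(t,"x' %.1f y' %.1f"%((300-r[0][1])/6,(300-r[0][0])/6),np.array(r[1])/6,r[2])
for col in(225,240,360): print(col,[(round((300-r)/6,1),int(g[r,col])) for r in list(range(90,130,4))+list(range(470,515,4))])
# screws in same rect
im=rect(f,(.4987,-.2875),.052,.08,4,23.3); g=cv2.GaussianBlur(cv2.cvtColor(im,cv2.COLOR_BGR2GRAY),(0,0),2)
for X in(45.5,-45.5):
    for Y in(15,-15):
        r0,c0=int(320-X*4),int(320-Y*4);p=g[r0-24:r0+24,c0-24:c0+24];i,j=np.unravel_index(p.argmin(),p.shape);print((320-(r0-24+i))/4,(320-(c0-24+j))/4)
E
```

```text
clock: 24.82
tcp_pos: [0.4982, -0.2863, 0.1813]
orientation: [-3.075, -0.636, 0.001]
contact_force: [0.2, 0.7, -0.1]
grip_width: 0.0597
gripper_force: 0.0
190 x' 0.1 y' 1.6 [59.65365092 27.8378067 ] 89.65794372558594
200 x' 0.1 y' 1.6 [59.17059835 27.50352732] 89.78700256347656
210 x' 0.1 y' 1.8 [58.5        27.16666667] 90.0
225 [(35.0, 121), (34.3, 120), (33.7, 116), (33.0, 108), (32.3, 99), (31.7, 99), (31.0, 120), (30.3, 159), (29.7, 196), (29.0, 217), (-28.3, 219), (-29.0, 215), (-29.7, 197), (-30.3, 148), (-31.0, 74), (-31.7, 44), (-32.3, 69), (-33.0, 96), (-33.7, 115), (-34.3, 122), (-35.0, 123), (-35.7, 121)]
240 [(35.0, 120), (34.3, 120), (33.7, 117), (33.0, 110), (32.3, 101), (31.7, 98), (31.0, 119), (30.3, 160), (29.7, 197), (29.0, 216), (-28.3, 218), (-29.0, 212), (-29.7, 193), (-30.3, 143), (-31.0, 73), (-31.7, 46), (-32.3, 70), (-33.0, 96), (-33.7, 115), (-34.3, 123), (-35.0, 124), (-35.7, 121)]
360 [(35.0, 119), (34.3, 119), (33.7, 117), (33.0, 110), (32.3, 101), (31.7, 99), (31.0, 122), (30.3, 164), (29.7, 200), (29.0, 217), (-28.3, 218), (-29.0, 211), (-29.7, 190), (-30.3, 135), (-31.0, 65), (-31.7, 46), (-32.3, 72), (-33.0, 96), (-33.7, 114), (-34.3, 123), (-35.0, 124), (-35.7, 121)]
45.75 15.0
45.5 -15.25
-46.0 15.0
-46.0 -15.25
```

The plate is flat and square between the guides, 0.3 mm off along x but 1.7 mm off sideways. I'll recentre it by regripping 1.7 mm over.

```bash
python3 -m handwheel '[{"dp":[0,0.0017,0.05],"delta_rot":[0,0,0]},{"dp":[0,0.0017,0.09],"delta_rot":[0,0,0]},{"dp":[0,0.0017,0.12],"delta_rot":[0,0,0]},{"dp":[0,0.0017,0.138],"delta_rot":[0,0,0]},{"dp":[0,0.0017,0.138],"delta_rot":[0,0,0]},{"dp":[0,0.0017,0.138],"delta_rot":[0,0,0]}]' 0.7; python3 -m handwheel '[{"dp":[0,0,0],"delta_rot":[0,0,0]},{"dp":[0,0,0],"delta_rot":[0,0,0]},{"dp":[0,0,0],"delta_rot":[0,0,0]},{"dp":[0,0,0],"delta_rot":[0,0,0]},{"dp":[0,0,0],"delta_rot":[0,0,0]}]' 0 25;  python3 -m handwheel '[{"dp":[0,0,0],"delta_rot":[0,0,0]},{"dp":[0,0,0],"delta_rot":[0,0,0]},{"dp":[0,0,0],"delta_rot":[0,0,0]},{"dp":[0,0,-0.03],"delta_rot":[0,0,0]},{"dp":[0,0,-0.08],"delta_rot":[0,0,0]},{"dp":[0,0,-0.14],"delta_rot":[0,0,0]},{"dp":[0,0,-0.14],"delta_rot":[0,0,0]},{"dp":[0,0,-0.14],"delta_rot":[0,0,0]},{"dp":[0,0,-0.14],"delta_rot":[0,0,0]}]' 0.7; python3 - <<'E'
from h import *
f=vision.grab_frame("wrist"); np.save("w10.npy",f,allow_pickle=True)
im=rect(f,(.4987,-.2875),.052,.05,6,23.3); g=cv2.GaussianBlur(cv2.cvtColor(im,cv2.COLOR_BGR2GRAY),(0,0),2)
r=cv2.minAreaRect(max(cv2.findContours((g>195).astype(np.uint8),0,2)[0],key=cv2.contourArea));print("x' %.1f y' %.1f"%((300-r[0][1])/6,(300-r[0][0])/6),np.array(r[1])/6,r[2])
im=rect(f,(.4987,-.2875),.052,.08,4,23.3); g=cv2.GaussianBlur(cv2.cvtColor(im,cv2.COLOR_BGR2GRAY),(0,0),2)
for X in(45.5,-45.5):
    for Y in(15,-15):
        r0,c0=int(320-X*4),int(320-Y*4);p=g[r0-24:r0+24,c0-24:c0+24];i,j=np.unravel_index(p.argmin(),p.shape);print((320-(r0-24+i))/4,(320-(c0-24+j))/4)
E
```

```text
clock: 25.62
tcp_pos: [0.4992, -0.2889, 0.0445]
orientation: [-3.077, -0.636, -0.0]
contact_force: [0.0, -0.2, -0.1]
grip_width: 0.0599
gripper_force: 0.0
clock: 26.25
tcp_pos: [0.4993, -0.2883, 0.0447]
orientation: [-3.075, -0.636, -0.001]
contact_force: [-1.3, 1.4, 6.0]
grip_width: 0.0271
gripper_force: 25.2
clock: 27.38
tcp_pos: [0.4982, -0.2877, 0.1824]
orientation: [-3.074, -0.636, 0.004]
contact_force: [0.2, 0.2, 0.8]
grip_width: 0.0596
gripper_force: 0.0
x' -0.1 y' 0.0 [59.16666667 27.66666667] 90.0
45.5 15.0
45.25 -15.0
-46.25 15.0
-46.0 -15.0
```

```bash
python3 - <<'E'
from h import *
f=vision.grab_frame("top"); c=(.5639,.1503)
im=rect(f,c,.15,.045,4,106.85); g=cv2.GaussianBlur(cv2.cvtColor(im,cv2.COLOR_BGR2GRAY),(0,0),2)
cs=max(cv2.findContours((g<60).astype(np.uint8),0,2)[0],key=cv2.contourArea);r=cv2.minAreaRect(cs);print("bar",np.array(r[0])/4-45,np.array(r[1])/4,r[2])
Rz=R.from_euler("z",16.85,degrees=True).as_matrix()[:2,:2]
for nm,q in(("down",(-.056,.161,.043)),("rest",(-.056,.152,.1))):
    p=np.r_[np.array(c)+Rz@q[:2],q[2]];u=w2p(f,p);v=u.round().astype(int);print(nm,u.round(1),f["img"][v[1]-1:v[1]+2,v[0]-1:v[0]+2].mean())
p=[np.r_[np.array(c)+Rz@[-.056,.200],.05]];print("beyond end, if down ~bench:",f["img"][tuple(w2p(f,p[0]).round().astype(int)[::-1])])
E
```

```text
bar [-2.11013031  0.50416565] [17.28561783 57.33427811] 5.770936012268066
down [219.4 232.6] 49.851851851851855
rest [216.8 231.7] 49.74074074074074
beyond end, if down ~bench: [80 88 97]
```

The plate is centred to 0.2 mm. The top camera's bar angle (5.8°) is too coarse to trust, so I'll check the dial with the wrist camera.

```bash
python3 -m handwheel '[{"dp":[0,0,-0.05],"delta_rot":[0,0,0]},{"dp":[0,0,-0.1],"delta_rot":[0,0,0]},{"dp":[0.127,-0.39,-0.1],"delta_rot":[0,0,0]},{"dp":[0.127,-0.39,-0.1],"delta_rot":[0,0,0]},{"dp":[0.127,-0.39,-0.1],"delta_rot":[0,0,0]},{"dp":[0.127,-0.39,-0.1],"delta_rot":[0,0,0]},{"dp":[0.127,-0.39,-0.1],"delta_rot":[0,0,0]},{"dp":[0.127,-0.39,-0.1],"delta_rot":[0,0,0]},{"dp":[0.127,-0.39,-0.1],"delta_rot":[0,0,0]},{"dp":[0.127,-0.39,-0.1],"delta_rot":[0,0,0]},{"dp":[0.127,-0.39,-0.1],"delta_rot":[0,0,0]},{"dp":[0.127,-0.39,-0.1],"delta_rot":[0,0,0]}]'; python3 - <<'E'
from h import *
f=vision.grab_frame("wrist"); np.save("w11.npy",f,allow_pickle=True); c=np.array([.5639,.1503])
u=np.array([np.cos(np.radians(16.85)),np.sin(np.radians(16.85))]); v=np.array([-u[1],u[0]])
g=cv2.cvtColor(f["img"],cv2.COLOR_BGR2GRAY).astype(np.float32)
def prof(f_,r,z,w=.012):
    gg=cv2.cvtColor(f_["img"],cv2.COLOR_BGR2GRAY).astype(np.float32);o=[]
    for d in np.arange(-w,w+1e-9,.0005):
        a=d/r
        P=np.float32([w2p(f_,np.r_[c+rr*np.array([np.cos(a+np.radians(196.85)),np.sin(a+np.radians(196.85))]),z]) for rr in np.linspace(r-.0012,r+.0012,5)])
        o.append(int(cv2.remap(gg,P[:,0].copy().reshape(1,-1),P[:,1].copy().reshape(1,-1),1).mean()))
    return o
for nm in("w3","w5","w11"):
    k=np.load(nm+".npy",allow_pickle=True).item()
    for r in(.0915,.0945,.0975,.107): o=prof(k,r,.086); print(nm,r,"darkest d(mm)",[round(-12+.5*i,1) for i in np.argsort(o)[:6]],min(o),int(np.median(o)))
    for s,z in(("nest rect",.102),):
        im=rect(k,c-.056*u,z,.05,6,16.85);m=im.shape[0]//2
E
```

```text
clock: 28.98
tcp_pos: [0.461, 0.1182, 0.284]
orientation: [-3.077, -0.631, 0.001]
contact_force: [0.2, 0.1, -0.8]
grip_width: 0.0597
gripper_force: 0.0
w3 0.0915 darkest d(mm) [np.float64(1.0), np.float64(0.5), np.float64(0.0), np.float64(1.5), np.float64(-0.5), np.float64(2.0)] 169 221
w3 0.0945 darkest d(mm) [np.float64(1.0), np.float64(0.5), np.float64(1.5), np.float64(0.0), np.float64(-0.5), np.float64(-7.0)] 150 221
w3 0.0975 darkest d(mm) [np.float64(1.0), np.float64(0.5), np.float64(-8.0), np.float64(-7.5), np.float64(9.5), np.float64(9.0)] 151 221
w3 0.107 darkest d(mm) [np.float64(-10.0), np.float64(-10.5), np.float64(-11.0), np.float64(0.0), np.float64(-9.5), np.float64(-11.5)] 87 177
w5 0.0915 darkest d(mm) [np.float64(0.5), np.float64(1.0), np.float64(0.0), np.float64(-0.5), np.float64(1.5), np.float64(-7.0)] 136 214
w5 0.0945 darkest d(mm) [np.float64(0.5), np.float64(1.0), np.float64(0.0), np.float64(9.0), np.float64(1.5), np.float64(-7.5)] 119 213
w5 0.0975 darkest d(mm) [np.float64(0.5), np.float64(9.0), np.float64(-8.0), np.float64(1.0), np.float64(0.0), np.float64(9.5)] 121 214
w5 0.107 darkest d(mm) [np.float64(10.0), np.float64(10.5), np.float64(11.5), np.float64(11.0), np.float64(12.0), np.float64(9.5)] 65 173
w11 0.0915 darkest d(mm) [np.float64(0.5), np.float64(0.0), np.float64(1.0), np.float64(-0.5), np.float64(-1.0), np.float64(1.5)] 162 211
w11 0.0945 darkest d(mm) [np.float64(0.0), np.float64(0.5), np.float64(-0.5), np.float64(1.0), np.float64(-1.0), np.float64(1.5)] 156 211
w11 0.0975 darkest d(mm) [np.float64(0.0), np.float64(8.5), np.float64(0.5), np.float64(9.0), np.float64(8.0), np.float64(-8.5)] 149 210
w11 0.107 darkest d(mm) [np.float64(-10.0), np.float64(-10.5), np.float64(-11.0), np.float64(-11.5), np.float64(-12.0), np.float64(12.0)] 90 166
```

The dial still reads 90 (long mark within 0.5 mm of the line, unmoved since the press). Handing in.

```bash
python3 - <<'E'
from bench import r
print(r.hand_in())
E
```

```text
the job is handed in; nothing more can be done
None
```

The job is handed in at about 29 s of the 67 s allowed: dial left at 90 (within about 0.5°), lever pressed to its stop, and the plate set down, regripped by its long sides and laid flat in the filing jig, centred to about 0.3 mm; I did not separately re-check the lever or the bystanders at the end.

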